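# Make up two drive-repair kits

## Robot

A 6-joint arm with a two-finger parallel gripper is mounted at the origin on a cart in front of the work surface, level with it; the furniture and walls round the work are solid. World frame = base frame: x ahead of the robot, y to its left, z up, the work surface at z = 0. Lengths are in m, angles in rad, forces in N, time in s.
With the tool pointing down it reaches from about 0.325 to 0.85 m from the base axis. Payload 4.4 kg.
Tool frame: the origin (TCP) lies between the finger pads; the fingertips stand 8 mm ahead of it and the grasp point (between the pads) lies 11 mm behind it; z points along the fingers, y is the line along which they close (so a half turn about z gives the same grasp; the last joint's range is limited). The gripper opens to 94 mm and grips with 3 to 60 N. Pads are 16 mm wide; open, the fingers measure 119 mm over their backs; the gripper's body (75 mm by 177 mm) begins 78 mm behind the grasp point.
Start: joints at [-1.482, 0.207, 1.542, -0, 1.393, -0.15], TCP at [0.136, -0.559, 0.213] pointing down, gripper open.
Joint ranges: [-2.73, 2.73], [-0.86, 2.22], [0.23, 2.46], [-1.11, 4.25], [0.08, 2.63], [-2.82, 2.82]. Speed limits (rad/s): [2.79, 2.79, 3.14, 3.14, 3.14, 3.14].

## Interface

Orientations are given as a unit quaternion [x, y, z, w].
In Python, from workcell import telemetry, get_image, calibration, workorder gives the robot as it stands. The module is installed in compiled form; this text tells all that it offers.
- The arm moves only by the tool servo_tool, never from a script. Its argument "increments" is a list of rows, each a list of 5 numbers: the shift along the tool's x, y, z in m, then the turn about the tool's z in rad, then the opening, from -1 (shut) to 1 (fully open). In form: [[x, y, z, yaw, jaw], ...]. A call has 1 to 10 rows; each row shifts and turns the commanded pose from where the row before left it, along the tool's axes as they then stand; what a row does not reach is not made up. A row lasts 1/12 s, in which the tool goes at most 41.7 mm and 7.16 degrees, less where a joint would pass 70% of its speed; a pose out of reach is approached as far as the arm can. A call with a gripper value outside its range is refused whole. The fingers move at their own pace and stop on an object; "squeeze" is the grip in N (left out, the last holds). Time passes only in rows, so rows that do not move let the fingers close. It gives the time, the measured TCP pose, the force, the opening and the grip force at its end, in the units of the state.
- telemetry.get_obs(): the state, without advancing time (a new reading comes with each control period).
- get_image(name): name is "scene" or "top" or "wrist"; returns (picture, depth): 480x640x3 uint8, red, green, blue; 480x640 float32, m along the optical axis (not along the pixel's ray), 0 where there is no reading.
- calibration(name): a dict with "K" (3x3 intrinsics, pixels), "xyz" and "rotation" of the camera in the world; the wrist camera has in their place "tool_from_camera" (4x4, takes a point from camera to tool coordinates, whose origin is the TCP and whose axes are the flange's). Camera axes: x right, y down, z forward; pixel columns grow to the right and rows downward; lengths in m; the calibration is good to about 2 mm. The wrist camera is an equidistant fisheye: a pixel r from the principal point sees the ray r / f radians off the axis. A picture is of the moment at which its call begins: read the wrist's pose just before it. calibration takes no time and is no camera call.
- workorder.close_job(): hands the job in; it is judged then, once.
The state is a dict: "time": time; "qpos": joint angles; "qvel": joint speeds; "effort": joint torques, N m; "position": TCP position; "tcp_rot": TCP orientation; "contact_force": force on the tool from outside, world axes, zero at the start; "moment": the same for the moment, N m; "grip_width": opening from 0.0 (shut) to 1.0 (fully open); "grip_force": force on a finger pad.
Only numpy, scipy, OpenCV 4.12 (cv2) and the standard library are available. Lean on these libraries where they do the work, as an engineer would, in place of code of your own. Each camera call takes 0.05 s, during which the arm holds its last target. There are 200 camera calls.

## Task

Make up two repair kits from the parts standing on the bench: on the three-pocket board put one clamp disc, the voice-coil magnet and the head comb, and on the two-pocket board the other clamp disc and the black rubber ring. Lay each part flat at about the middle of a pocket of its own (any pocket of the right board), and leave the steel lid where it stands.

Things in the scene. Friction and masses are not known exactly. Their poses are not given: they have to be found in the camera images.
- board_three: Kit board with three pockets, 190 mm long: 3 mm grey base fixed to the bench, long along its x, 70 mm wide along y; three pockets in a row along x, each 60 mm wide between upright aluminium strips 2.5 mm thick, tops 12 mm above the bench; open at the y edges. Origin: bench level, centre of base. Pocket centres: x = -62.5, 0 and +62.5 mm, y = 0; floor z = +3 mm.
- board_two: Kit board with two pockets, 127.5 mm long: 3 mm grey base fixed to the bench, long along its x, 70 mm wide along y; two pockets in a row along x, each 60 mm wide between upright aluminium strips 2.5 mm thick, tops 12 mm above the bench; open at the y edges. Origin: bench level, centre of base. Pocket centres: x = -31.25 and +31.25 mm, y = 0; floor z = +3 mm.
- disc_a: A scalloped bright aluminium clamp disc with a central hole, 47 mm across, 10 mm high, lying flat; grasp across its edge. The two discs are alike and either serves for either kit. Origin: centre of its underside, z up.
- disc_b: The other scalloped bright aluminium clamp disc with a central hole, 47 mm across, 10 mm high, lying flat; grasp across its edge. The two discs are alike and either serves for either kit. Origin: centre of its underside, z up.
- magnet: Voice-coil magnet: a grey curved magnet on a flat steel yoke, 20 mm wide along its x, 46 mm long along its y, 9 mm high, lying yoke down (the yoke is the lowest 4 mm, 20 mm wide; the magnet above it reaches from x = -9 to +6 mm). Origin: centre of its underside.
- comb: Head comb: small blue plastic fixture, 16 mm wide along its x, 45 mm long along its y, 10 mm high; thick grip body from y = -8 to +22 mm, finer comb teeth from y = -22 to -8 mm; grasp the body, near y = +7 mm, across x. Origin: centre of its underside.
- ring: Black rubber ring, 41 mm across, 11 mm high, lying flat; grasp across its outside. Origin: centre of its underside.
- lid: Steel screw lid, plain closed top and ribbed side, 46 mm across, 14 mm high: belongs to no kit, stays where it is. Origin: centre of its underside.
There are look-alikes about, which are no part of the job. What is shaped like the disc_b but orange or yellow is not meant.

How it is judged:
At the end, for the whole second after the job is handed in: Disc, magnet and comb each flat in a pocket of their own on the three-pocket board, other disc and ring likewise on the two-pocket board: within 12 mm of pocket centre along the row, 15 mm across, 3 mm of its floor, tilt under 0.12 rad, at rest; lid within 30 mm of its start ((((x of disc_a in the frame of board_three between -0.0745 and -0.0505 m or x of disc_a in the frame of board_three between -0.012 and 0.012 m or x of disc_a in the frame of board_three between 0.0505 and 0.0745 m) and y of disc_a in the frame of board_three between -0.015 and 0.015 m and z of disc_a in the frame of board_three between 0 and 0.006 m and angle between each of disc_a, disc_b's own z axis and vertical below 0.12 rad and (x of disc_b in the frame of board_two between -0.04325 and -0.01925 m or x of disc_b in the frame of board_two between 0.01925 and 0.04325 m) and y of disc_b in the frame of board_two between -0.015 and 0.015 m and z of disc_b in the frame of board_two between 0 and 0.006 m and horizontal distance between disc_a and magnet above 0.035 m and horizontal distance between disc_a and comb above 0.035 m and horizontal distance between disc_b and ring above 0.035 m) or ((x of disc_b in the frame of board_three between -0.0745 and -0.0505 m or x of disc_b in the frame of board_three between -0.012 and 0.012 m or x of disc_b in the frame of board_three between 0.0505 and 0.0745 m) and y of disc_b in the frame of board_three between -0.015 and 0.015 m and z of disc_b in the frame of board_three between 0 and 0.006 m and angle between each of disc_b, disc_a's own z axis and vertical below 0.12 rad and (x of disc_a in the frame of board_two between -0.04325 and -0.01925 m or x of disc_a in the frame of board_two between 0.01925 and 0.04325 m) and y of disc_a in the frame of board_two between -0.015 and 0.015 m and z of disc_a in the frame of board_two between 0 and 0.006 m and horizontal distance between disc_b and magnet above 0.035 m and horizontal distance between disc_b and comb above 0.035 m and horizontal distance between disc_a and ring above 0.035 m)) and (x of magnet in the frame of board_three between -0.0745 and -0.0505 m or x of magnet in the frame of board_three between -0.012 and 0.012 m or x of magnet in the frame of board_three between 0.0505 and 0.0745 m) and y of magnet in the frame of board_three between -0.015 and 0.015 m and z of magnet in the frame of board_three between 0 and 0.006 m and angle between each of magnet, comb, ring's own z axis and vertical below 0.12 rad and (x of comb in the frame of board_three between -0.0745 and -0.0505 m or x of comb in the frame of board_three between -0.012 and 0.012 m or x of comb in the frame of board_three between 0.0505 and 0.0745 m) and y of comb in the frame of board_three between -0.015 and 0.015 m and z of comb in the frame of board_three between 0 and 0.006 m and horizontal distance between magnet and comb above 0.035 m and (x of ring in the frame of board_two between -0.04325 and -0.01925 m or x of ring in the frame of board_two between 0.01925 and 0.04325 m) and y of ring in the frame of board_two between -0.015 and 0.015 m and z of ring in the frame of board_two between 0 and 0.006 m and linear speed of each of disc_a, disc_b, magnet, comb, ring below 0.02 m/s and distance of lid from where it was at the start of the episode below 0.03 m); the robot touches nothing.
It fails at once if the steel lid is moved away or picked up (more than 30 mm) (distance of lid from where it was at the start of the episode above 0.03 m).
It also fails if it takes over 104 s, if anything falls off the work surface, if the arm or the gripper's body presses on something with over 40 N, if the wrist force passes 120 N, or if a joint passes its speed limit or range.

## Working session

There is one attempt and no reset: what is moved stays moved. The work goes in short steps, Python scripts to look and compute and a tool call to move; the robot and the scene stay as the last step left them, time stands still between calls to the robot, and variables do not carry over. Pictures are saved under pics/ and viewed, at most 14 in all, crops included, and the job is handed in when it is done.

Besides the shell and the picture viewer there is one more tool, called as name(argument=value, ...) on one line, values as JSON. servo_tool: Moves the arm, as the interface text tells. Its arguments: {"type":"object","properties":{"increments":{"type":"array","items":{"type":"array","items":{"type":"number"}}},"squeeze":{"type":"number"}},"required":["increments"]}

```bash
mkdir -p pics
python3 - <<'E'
from workcell import telemetry, get_image, calibration
import cv2,numpy as np
for n in ["top","scene"]:
    p,d=get_image(n); cv2.imwrite(f"pics/{n}0.png",p[:,:,::-1]); np.savez(f"{n}0.npz",p=p,d=d)
    c=calibration(n); print(n,c)
print(calibration("wrist")); print(telemetry.get_obs())
E
```

```text
top {'K': array([[552.95506857,   0.        , 318.49130308],
       [  0.        , 552.95506857, 243.84554836],
       [  0.        ,   0.        ,   1.        ]]), 'xyz': array([0.38068198, 0.06967128, 1.10354221]), 'rotation': array([ 0.74592754, -0.65793279,  0.07079787, -0.07552623])}
scene {'K': array([[508.33159412,   0.        , 318.8123168 ],
       [  0.        , 508.33159412, 236.70054857],
       [  0.        ,   0.        ,   1.        ]]), 'xyz': array([0.13735359, 0.71534017, 0.91477303]), 'rotation': array([-0.28572225,  0.89242482, -0.33023898,  0.11350315])}
{'K': array([[371.64829954,   0.        , 317.28652047],
       [  0.        , 371.64829954, 234.78749527],
       [  0.        ,   0.        ,   1.        ]]), 'tool_from_camera': array([[-2.03357170e-04, -9.60970459e-01, -2.76650928e-01,
         7.99799244e-02],
       [ 9.99999502e-01,  7.49358290e-05, -9.95363321e-04,
         1.28824928e-03],
       [ 9.77245814e-04, -2.76650993e-01,  9.60969965e-01,
        -1.71984302e-01],
       [ 0.00000000e+00,  0.00000000e+00,  0.00000000e+00,
         1.00000000e+00]])}
{'time': 0.1, 'qpos': array([-1.48247771e+00,  2.07368797e-01,  1.54282559e+00,  1.72476943e-05,
        1.39346672e+00, -1.50486296e-01]), 'qvel': array([ 0.00040612, -0.00167198, -0.0028911 ,  0.00013525,  0.00144681,
        0.00103355]), 'effort': array([-3.87499422e-04, -3.71860743e+01, -2.82293326e+01,  6.99892687e-02,
        3.10945138e-02, -5.41471013e-05]), 'position': array([ 0.13594993, -0.55796199,  0.2123807 ]), 'tcp_rot': array([ 9.92879643e-01,  1.19117356e-01,  4.06255897e-05, -1.03346645e-03]), 'contact_force': array([-0.16563941, -0.75786035, -1.01936138]), 'moment': array([-0.00663996, -0.00966381, -0.00330284]), 'grip_force': 0.0, 'grip_width': 1.0014494428383862}
```

View pics/top0.png

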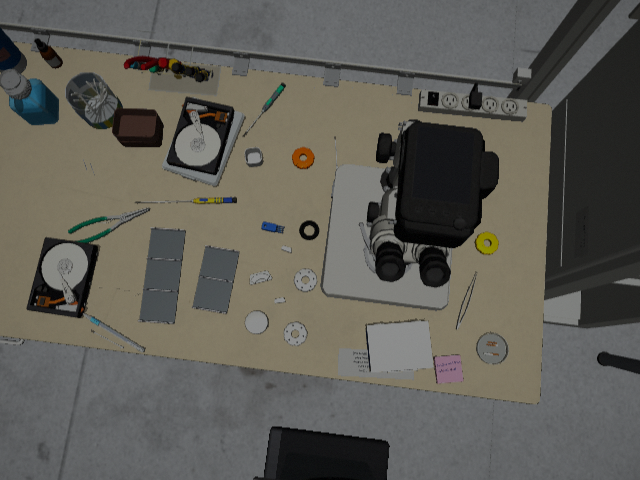

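View pics/scene0.png

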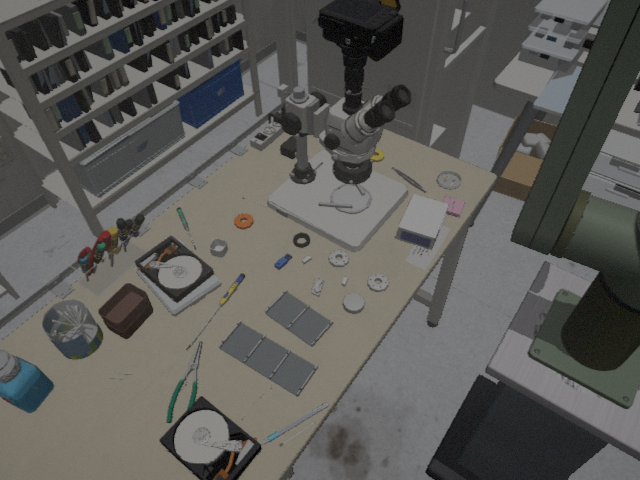

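The top view shows the boards at (163,276) and (216,279), discs at (305,280) and (295,333), magnet at (261,278), comb at (272,227), ring at (309,230) and lid at (257,322). Possible look-alikes are the orange disc (303,158), yellow disc (487,243), nut (254,157), small white bits (286,249) and (280,300), and the plain round lid (257,322) against the discs.

```bash
cat > h.py <<'E'
import numpy as np,cv2
from scipy.spatial.transform import Rotation as R
from workcell import calibration,telemetry,get_image
def cast(px,z,name="top"):
    """pixels -> world points on plane z (top/scene)"""
    c=calibration(name);K=c["K"];px=np.atleast_2d(px).astype(float)
    M=np.asarray(c["rotation"]);M=R.from_quat(M).as_matrix() if M.size==4 else M
    d=np.c_[(px-K[:2,2])/K[0,0],np.ones(len(px))]@M.T
    o=c["xyz"];return o+d*((z-o[2])/d[:,2])[:,None]
def castw(px,z,pos,q):
    c=calibration("wrist");K=c["K"];T=c["tool_from_camera"];px=np.atleast_2d(px).astype(float)
    v=(px-K[:2,2])/K[0,0];r=np.linalg.norm(v,axis=1)[:,None]
    d=np.c_[v*np.sinc(r/np.pi),np.cos(r)]
    M=R.from_quat(q).as_matrix();o=pos+M@T[:3,3];d=d@(M@T[:3,:3]).T
    return o+d*((z-o[2])/d[:,2])[:,None]
E
python3 - <<'E'
from h import *
p=np.load("top0.npz")["p"];
print(cast([[320,240],[320,100]],0))
lab=cv2.cvtColor(p,cv2.COLOR_RGB2LAB).astype(int)
bg=cv2.medianBlur(p,31)
bg=cv2.cvtColor(np.full_like(p,np.median(p[200:330,240:320].reshape(-1,3),0)),cv2.COLOR_RGB2LAB).astype(int)
m=(np.abs(lab-bg).sum(2)>22).astype(np.uint8)
zs={"b3":(163,276,.003),"b2":(216,279,.003),"d1":(305,280,.01),"d2":(295,333,.01),"mag":(261,278,.006),"comb":(272,227,.01),"ring":(309,230,.011),"lid":(257,322,.014)}
cs,_=cv2.findContours(m,cv2.RETR_EXTERNAL,cv2.CHAIN_APPROX_NONE)
for n,(u,v,z) in zs.items():
    c=max(cs,key=lambda c:cv2.pointPolygonTest(c,(u,v),True))
    w=cast(c[:,0],z)[:,:2].astype(np.float32)
    (a,b),(s,t),an=cv2.minAreaRect(w*1000)
    print(n,len(c),"c",np.round([a,b],1),"size",round(s,1),round(t,1),"ang",round(an,1))
s=np.load("scene0.npz")["p"]
a=cv2.resize(p[200:360,130:335],None,fx=3.5,fy=3.5,interpolation=cv2.INTER_CUBIC)
cv2.imwrite("pics/crop0.png",a[:,:,::-1])
E
```

```text
[[0.62021677 0.08961708 0.        ]
 [0.92695926 0.12784518 0.        ]]
b3 261 c [509.6 395.2] size 194.7 73.0 ang 3.4
b2 207 c [514.3 287.2] size 72.2 131.6 ang 87.4
d1 79 c [533.5 108. ] size 44.0 46.6 ang 51.9
d2 80 c [427.6 113.9] size 46.4 45.0 ang 7.9
mag 71 c [529.7 200.1] size 21.2 47.3 ang 21.4
comb 57 c [632.1 188.9] size 47.1 20.2 ang 82.9
ring 58 c [635.7 114.2] size 41.7 40.6 ang 7.2
lid 83 c [439.5 191.8] size 45.9 46.3 ang 52.8
```

View pics/crop0.png

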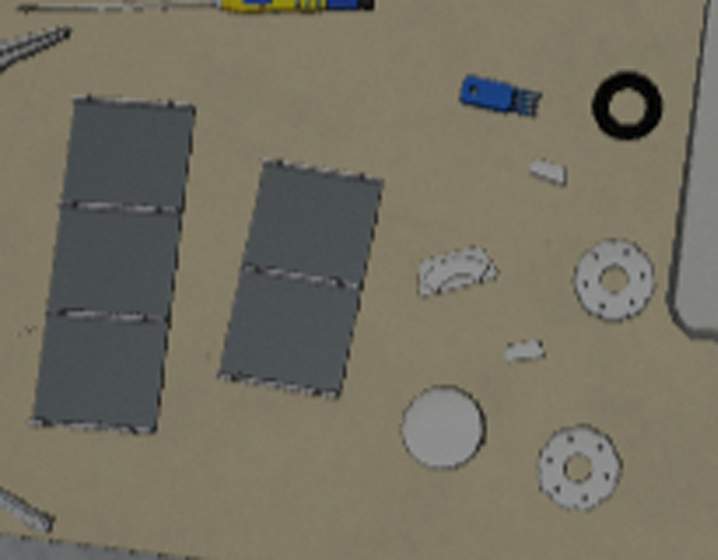

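Run:
```python
from h import *
f=lambda a:[(130+x/3.5,200+y/3.5) for x,y in a]
for n,z,a in [("b3",.012,[(75,97),(195,105),(155,432),(32,422)]),("b3mid",.012,[(60,204),(180,210),(168,319),(48,314)]),("b2",.012,[(263,160),(383,181),(340,396),(219,378)]),("b2mid",.012,[(243,268),(360,286)])]:
    w=cast(f(a),z)[:,:2]*1000; print(n,np.round(w,1).tolist(),"mean",w.mean(0).round(1))
    if len(a)==4: e=(w[0]+w[1]-w[2]-w[3]); print(np.degrees(np.arctan2(e[1],e[0])),np.linalg.norm(e)/2)
    e=w[0]-w[1];print(" ydir",np.degrees(np.arctan2(e[1],e[0]))-90)
d=np.load("top0.npz")["d"];c=calibration("top");K=c["K"]
v,u=np.mgrid[0:480,0:640];P=np.stack([(u-K[0,2])/K[0,0]*d,(v-K[1,2])/K[0,0]*d,d],-1)[d>0]@R.from_quat(c["rotation"]).as_matrix().T+c["xyz"]
H={}
for x in np.arange(.2,.9,.04):
  r=[]
  for y in np.arange(.6,-.72,-.06):
    s=P[(abs(P[:,0]-x)<.02)&(abs(P[:,1]-y)<.03)]
    r.append("  ." if len(s)<3 else "%3d"%max(-9,np.percentile(s[:,2],98)*100))
  print("%.2f"%x," ".join(r))
print([round(y,2) for y in np.arange(.6,-.72,-.06)])
```

```text
b3 [[600.0, 431.3], [604.0, 361.7], [416.2, 351.4], [413.1, 420.4]] mean [508.3 391.2]
3.2488579220263425 187.64123558081
 ydir 3.309692285488339
b3mid [[537.0, 428.2], [542.1, 359.5], [479.6, 355.3], [473.9, 423.0]] mean [508.1 391.5]
4.254171327427374 62.97374177782786
 ydir 4.296184949597247
b2 [[576.9, 317.4], [573.4, 247.0], [448.9, 252.1], [450.4, 321.1]] mean [512.4 284.4]
-2.0049161476306105 125.59627574635822
 ydir -2.8625770459219666
b2mid [[513.6, 318.2], [511.7, 250.7]] mean [512.6 284.4]
 ydir -1.590300837911954
0.20  -9  -9  -9  -9  -9  -9  -9  -9  -9  25  25  -9  -9  -9  -9  -9  -9  -9  -9  -9  -9  -9
0.24  -9  -9  -9  -9  -9  -9  -9  -9  -9  -9  24  -9  -9  -9  -9  -9  -9  -9  -9  -9  -9  -9
0.28  -9  -9  -9  -9  -9  -9  -9  -9  -9  -9  -9  -9  -9  -9  -9  -9  -9  -9  -9  -9  -9  -9
0.32  -9  -9  -9  -9  -9  -9  -9  -9  -9  -9  -9  -9  -9  -9  -9  -9  -9  -9  -9  -9  -9  -9
0.36   0   0   0   1   0   0   0   0   0   0   0   4   0   1   0   0   0   .   .   .   .  -9
0.40   3   2   1   1   1   0   0   0   1   0   2   5   5   1   1   0   0   .   .   .   .  -9
0.44   2   
[... 807 characters left out ...]
29   .   .   .   .
0.80   9   9   3   6   4   4   2   1   1   2   2  25   .   .   0   0  29  29   .   .   .   .
0.84   9   9   6   5   4   4   0   0   0   0   0   0   .   .   0   0  29  29   .   .   .   .
0.88   9   9  17  17  17   4   1   0   0   0   0   0   .   .   0   0  29  29   .   .   .   .
[np.float64(0.6), np.float64(0.54), np.float64(0.48), np.float64(0.42), np.float64(0.36), np.float64(0.3), np.float64(0.24), np.float64(0.18), np.float64(0.12), np.float64(0.06), np.float64(0.0), np.float64(-0.06), np.float64(-0.12), np.float64(-0.18), np.float64(-0.24), np.float64(-0.3), np.float64(-0.36), np.float64(-0.42), np.float64(-0.48), np.float64(-0.54), np.float64(-0.6), np.float64(-0.66)]
```

servo_tool(increments=[[0.0005,-0.0324,-0.004,0,1],[0.0005,-0.0324,-0.004,0,1],[0.0005,-0.0324,-0.004,0,1],[0.0005,-0.0324,-0.004,0,1],[0.0005,-0.0324,-0.004,0,1],[0.0344,-0.0143,-0.004,0,1],[0.0344,-0.0143,-0.004,0,1],[0.0344,-0.0143,-0.004,0,1],[0.0344,-0.0143,-0.004,0,1],[0.0344,-0.0143,-0.004,0,1]])

```text
time: 0.93
position: [0.2511, -0.289, 0.2534]
tcp_rot: [0.993, 0.119, 0.0, 0.0]
contact_force: [-0.0, -0.1, 0.2]
grip_width: 1.0
grip_force: 0.0
```

servo_tool(increments=[[0.0235,-0.0302,0,0,1],[0.0235,-0.0302,0,0,1],[0.0235,-0.0302,0,0,1],[0.0235,-0.0302,0,0,1],[0.0235,-0.0302,0,0,1],[0.0235,-0.0302,0,0,1],[0.0095,-0.0389,0,0,1],[0.0095,-0.0389,0,0,1],[0.0095,-0.0389,0,0,1],[0.0095,-0.0389,0,0,1]])

```text
time: 1.77
position: [0.3438, 0.081, 0.2533]
tcp_rot: [0.993, 0.119, 0.0, 0.0]
contact_force: [1.0, 0.8, -0.1]
grip_width: 0.999
grip_force: 0.0
```

servo_tool(increments=[[0.027,-0.0264,-0.01,0,1],[0.027,-0.0264,-0.01,0,1],[0.027,-0.0264,-0.01,0,1],[0.027,-0.0264,0,0,1],[0.027,-0.0264,0,0,1],[0,0,0,0,1],[0,0,0,0,1]])

```text
time: 2.35
position: [0.4442, 0.2402, 0.2819]
tcp_rot: [0.993, 0.12, -0.002, 0.0]
contact_force: [-0.2, -0.2, 1.5]
grip_width: 0.997
grip_force: 0.0
```

```bash
cat >> h.py <<'E'
def wshot(tag):
    o=telemetry.get_obs();p,d=get_image("wrist");cv2.imwrite(f"pics/{tag}.png",p[:,:,::-1])
    np.savez(f"{tag}.npz",p=p,d=d,pos=o["position"],q=o["tcp_rot"]);return p,d,o["position"],o["tcp_rot"]
E
python3 -c "
from h import *
p,d,pos,q=wshot('w0');print(pos,q)"
```

```text
[0.44421301 0.24018951 0.28187772] [ 9.92722538e-01  1.20410920e-01 -1.71801317e-03  4.69693773e-04]
```

View pics/w0.png

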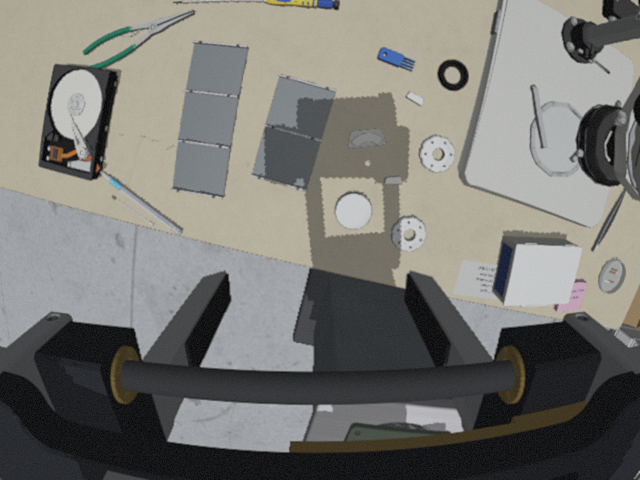

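The wrist view agrees with the top view: comb (397,59), ring (453,75), discs (436,153) and (409,233), magnet (366,138), lid (353,210) and the boards on the left. I'll compare the positions.

Run:
```python
from h import *
f=np.load("w0.npz");p,pos,q=f["p"],f["pos"],f["q"]
for n,z,a in [("d1",.01,[(436,153)]),("d2",.01,[(409,233)]),("mag",.006,[(366,138)]),("lid",.014,[(353,210)]),("b3",.012,[(199,42),(247,46),(224,197),(175,190)]),("b2",.012,[(281,76),(335,88),(305,187),(253,176)]),("b3m",.012,[(187,91),(241,97),(233,146),(181,140)])]:
    w=castw(a,z,pos,q)[:,:2]*1000; print(n,w.mean(0).round(1))
    if len(a)==4: e=(w[0]+w[1]-w[2]-w[3]); print("  ",np.degrees(np.arctan2(e[1],e[0])),np.linalg.norm(e)/2)
hsv=cv2.cvtColor(p,cv2.COLOR_RGB2HSV)
for n,m,(x0,y0,x1,y1),z in [("comb",(hsv[...,0]>95)&(hsv[...,0]<130)&(hsv[...,1]>90),(370,35,425,80),.01),("ring",hsv[...,2]<60,(432,50,475,100),.011)]:
    s=np.zeros_like(m);s[y0:y1,x0:x1]=m[y0:y1,x0:x1];v,u=np.nonzero(s)
    w=(castw(np.c_[u,v],z,pos,q)[:,:2]*1000).astype(np.float32);print(n,len(u),cv2.minAreaRect(w))
```

```text
d1 [533.3 111.2]
d2 [427.1 115.3]
mag [527.1 199.5]
lid [439.  193.2]
b3 [507.9 388.8]
   3.2494359484454707 186.9008669784836
b2 [513.4 285.5]
   -2.6690395887245644 124.0668103857166
b3m [508.4 388. ]
   4.15073067381106 60.42919606429641
comb 342 ((631.0040283203125, 189.4568634033203), (42.064857482910156, 15.955548286437988), 84.450439453125)
ring 438 ((634.6030883789062, 115.92767333984375), (36.73420715332031, 39.00526809692383), 60.81644058227539)
```

servo_tool(increments=[[0,0,0,-0.122,1],[0,0,0,-0.122,1],[0,0,0,-0.122,0.6],[0,0,0,-0.122,0.2],[0,0,0,-0.122,-0.2],[0,0,0,-0.122,-0.2],[0,0,0,-0.122,-0.2],[0,0,0,-0.122,-0.2],[0,0,0,-0.122,-0.2],[0,0,0,-0.122,-0.2]])

```text
time: 3.23
position: [0.4437, 0.2375, 0.2838]
tcp_rot: [0.744, 0.668, 0.0, 0.0]
contact_force: [0.0, -0.2, 0.4]
grip_width: 0.468
grip_force: 0.0
```

```bash
cat > go.py <<'E'
# go.py x y z [a_deg]  (mm): increments in the present tool frame; yaw needed
import sys,numpy as np
from workcell import telemetry
from scipy.spatial.transform import Rotation as R
o=telemetry.get_obs();M=R.from_quat(o["tcp_rot"]);p=o["position"];X=M.as_matrix()[:,0]
a=np.degrees(np.arctan2(X[1],X[0]));v=list(map(float,sys.argv[1:]))
d=M.inv().apply(np.array(v[:3])/1000-p);n=np.linalg.norm(d[:2])/.0405
print("t",round(o["time"],1),"at",(p*1000).round(1),"a",a.round(1),"tool d",d.round(4),"rows>=",n.round(1),"w",round(float(o["grip_width"])*94,1),"j6",o["qpos"][5].round(2))
if len(v)>3: print("yaw",round(-np.radians((v[3]-a+180)%360-180),3))
E
python3 go.py 632 196 120 83.7
```

```text
t 3.2 at [443.7 237.5 283.8] a 83.8 tool d [-0.021   0.1916  0.1639] rows>= 4.8 w 44.0 j6 0.43
yaw 0.002
```

servo_tool(increments=[[-0.0026,0.024,0.0205,0,-0.2],[-0.0026,0.024,0.0205,0,-0.2],[-0.0026,0.024,0.0205,0,-0.2],[-0.0026,0.024,0.0205,0,-0.2],[-0.0026,0.024,0.0205,0,-0.2],[-0.0026,0.024,0.0205,0,-0.2],[-0.0026,0.024,0.0205,0,-0.2],[-0.0026,0.024,0.0205,0,-0.2],[0,0,0,0,-0.2],[0,0,0,0,-0.2]])

```text
time: 4.07
position: [0.6316, 0.1948, 0.1175]
tcp_rot: [0.747, 0.665, -0.002, -0.001]
contact_force: [-0.2, -0.1, 0.0]
grip_width: 0.397
grip_force: 0.0
```

```bash
python3 -c "
from h import *
p,d,pos,q=wshot('w1');print(pos,q)
hsv=cv2.cvtColor(p,cv2.COLOR_RGB2HSV)
m=((hsv[...,0]>95)&(hsv[...,0]<130)&(hsv[...,1]>90)).astype(np.uint8)
n,l,s,c=cv2.connectedComponentsWithStats(m);i=1+s[1:,4].argsort()[::-1][:3];print(s[i],c[i])
"; python3 go.py 632.3 196 10
```

```text
[0.63158939 0.19476468 0.11751968] [ 0.7465422   0.6653336  -0.0020999  -0.00124025]
[[310 213  20  40 716]
 [357  95  18  26 335]
 [344  35  11  21 139]] [[319.43715084 231.86312849]
 [365.46268657 107.68059701]
 [348.88489209  44.8705036 ]]
t 4.1 at [632.  195.7 119.4] a 83.5 tool d [0.0003 0.0004 0.1094] rows>= 0.0 w 37.7 j6 0.28
```

View pics/w1.png

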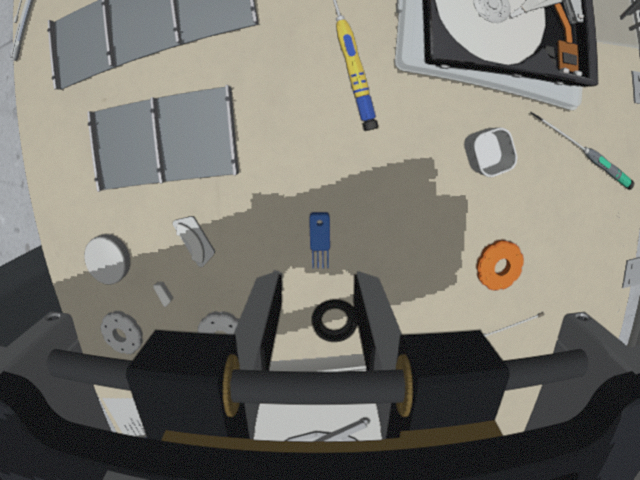

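The comb sits at (319,232), centred between the fingers and aligned with them, so I'll descend.

servo_tool(increments=[[0,0,0.03,0,-0.2],[0,0,0.03,0,-0.2],[0,0,0.025,0,-0.2],[0,0,0.015,0,-0.2],[0,0,0.0085,0,-0.2],[0,0,0,0,-0.2],[0,0,0,0,-1],[0,0,0,0,-1],[0,0,0,0,-1],[0,0,0,0,-1]], squeeze=15)

```text
time: 4.95
position: [0.6344, 0.1974, 0.0129]
tcp_rot: [0.746, 0.666, 0.001, 0.001]
contact_force: [-0.3, -0.2, 2.1]
grip_width: 0.169
grip_force: 15.0
```

servo_tool(increments=[[0,0,0,0,-1],[0,0,-0.01,0,-1],[0,0,-0.02,0,-1],[0,0,-0.03,0,-1],[0,0,0,0,-1]])

```text
time: 5.37
position: [0.6376, 0.198, 0.0779]
tcp_rot: [0.746, 0.666, 0.005, 0.003]
contact_force: [1.4, -0.2, 1.0]
grip_width: 0.168
grip_force: 15.0
```

```bash
python3 go.py 570 402 60 93.5
```

```text
t 5.4 at [637.6 198.   77.9] a 83.6 tool d [ 0.1951 -0.0901  0.0176] rows>= 5.3 w 15.8 j6 0.28
yaw -0.173
```

servo_tool(increments=[[0.0325,-0.015,0,0,-1],[0.0325,-0.015,0,0,-1],[0.0325,-0.015,0,0,-1],[0.0325,-0.015,0,0,-1],[0.0325,-0.015,0,0,-1],[0.0325,-0.015,0,0,-1],[0,0,0,-0.0865,-1],[0,0,0,-0.0865,-1],[0,0,0,0,-1],[0,0,0,0,-1]])

```text
time: 6.2
position: [0.5651, 0.401, 0.0707]
tcp_rot: [0.686, 0.728, -0.0, -0.0]
contact_force: [-0.2, 0.4, -0.2]
grip_width: 0.17
grip_force: 15.0
```

```bash
python3 - <<'E'
from h import *
p,d,pos,q=wshot('w2');print(pos,q)
E
python3 go.py 570.3 401.8 14 93.5
```

```text
[0.56509587 0.40095417 0.07069453] [ 6.85918028e-01  7.27678788e-01 -2.00164316e-04 -3.31407229e-05]
t 6.2 at [565.3 400.6  70.8] a 93.4 tool d [0.0009 0.0051 0.0568] rows>= 0.1 w 15.7 j6 0.43
yaw -0.002
```

View pics/w2.png

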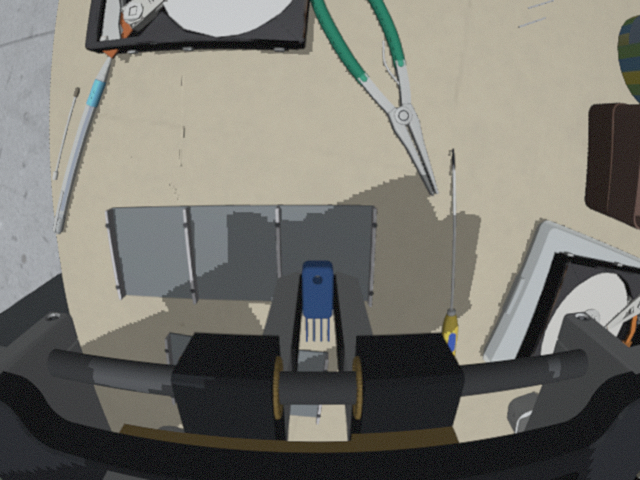

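The board shows at the top with strip ends at (110,212), (187,210), (277,208) and (374,207), and the comb is held. I'll check the board position from here.

Run:
```python
from h import *
f=np.load("w2.npz")
w=castw([(374,208),(278,209),(187,210),(111,212),(120,297),(195,298)],.012,f["pos"],f["q"])[:,:2]*1000;print(w.round(1))
c=np.array([508.3,391]);t=np.radians(3.5);X=np.array([np.cos(t),np.sin(t)]);Y=np.array([-X[1],X[0]])
print(np.round(np.c_[(w-c)@X,(w-c)@Y],1))
```

```text
[[598.9 433.9]
 [537.8 429.6]
 [476.7 425.9]
 [416.8 422.1]
 [416.4 355.8]
 [479.4 362. ]]
[[ 93.   37.3]
 [ 31.8  36.7]
 [-29.4  36.8]
 [-89.4  36.7]
 [-93.9 -29.5]
 [-30.6 -27.2]]
```

servo_tool(increments=[[0.003,0.006,0,0,-1],[0,0,0.02,0,-1],[0,0,0.02,0,-1],[0,0,0.01,0,-1],[0,0,0.006,0,-1],[0,0,0,0,-1],[0,0,0,0,-0.5],[0,0,0,0,-0.45],[0,0,0,0,-0.45],[0,0,0,0,-0.45]])

```text
time: 7.08
position: [0.5715, 0.4044, 0.0153]
tcp_rot: [0.685, 0.728, 0.0, 0.0]
contact_force: [0.3, -0.4, 0.1]
grip_width: 0.277
grip_force: 0.0
```

servo_tool(increments=[[0,0,-0.015,0,-0.45],[0,0,-0.03,0,-0.3],[0,0,-0.03,0,-0.1],[0,0,-0.03,0,-0.1],[0,0,0,0,-0.1]])

```text
time: 7.5
position: [0.5761, 0.4071, 0.1302]
tcp_rot: [0.685, 0.728, 0.008, 0.002]
contact_force: [1.5, 0.3, 1.4]
grip_width: 0.453
grip_force: 0.0
```

```bash
python3 go.py 529 200 90 111.4
```

```text
t 7.5 at [576.1 407.1 130.2] a 93.5 tool d [-0.2041 -0.0602  0.038 ] rows>= 5.3 w 42.6 j6 0.43
yaw -0.312
```

servo_tool(increments=[[-0.0335,-0.0091,0.0,0,-0.1],[-0.0335,-0.0091,0.0,0,-0.1],[-0.0335,-0.0091,0.0,0,-0.1],[-0.0335,-0.0091,0.0,0,-0.1],[-0.0335,-0.0091,0.0,0,-0.1],[-0.0335,-0.0091,0.0,0,-0.1],[0,0,0,-0.104,-0.1],[0,0,0,-0.104,-0.1],[0,0,0,-0.104,-0.1],[0,0,0,0,-0.1]])

```text
time: 8.33
position: [0.529, 0.2, 0.1206]
tcp_rot: [0.563, 0.826, 0.0, 0.0]
contact_force: [0.4, -0.2, -1.0]
grip_width: 0.449
grip_force: 0.0
```

```bash
python3 - <<'E'
from h import *
p,d,pos,q=wshot('w3');print(pos,q)
cv2.imwrite("pics/w3c.png",cv2.resize(p[100:340,160:480],None,fx=2,fy=2)[:,:,::-1])
E
python3 go.py 529 200 10 111.4
```

```text
[0.52899856 0.19998502 0.12055219] [5.63363960e-01 8.26208751e-01 2.96705057e-04 2.45450210e-04]
t 8.4 at [529.  200.2 120.4] a 111.2 tool d [-2.000e-04 -1.000e-04  1.104e-01] rows>= 0.0 w 42.4 j6 -0.16
yaw -0.003
```

View pics/w3c.png

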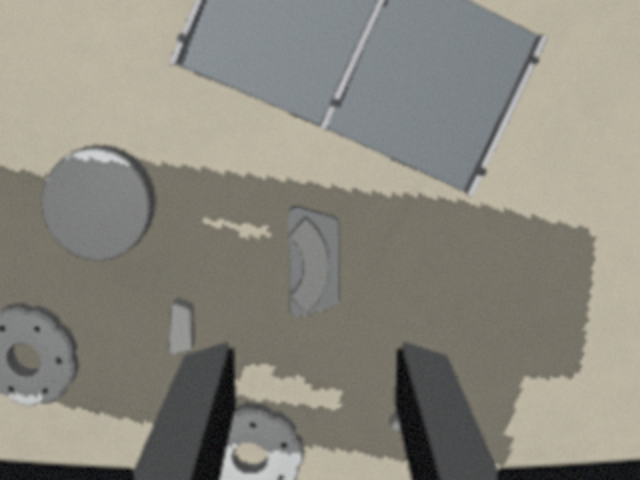

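The magnet sits at full-image (317,231), upright between the fingers. The chip at (250,262) is about 50 mm off to the side, so it is clear.

Run:
```python
from h import *
f=np.load("w3.npz")
for z in (.004,.009): print(castw([(317.5,231)],z,f["pos"],f["q"])*1000)
```

```text
[[528.43341749 199.72340423   4.        ]]
[[527.92855269 201.00184515   9.        ]]
```

Dead on, so descend and grip.

servo_tool(increments=[[0,0,0.035,0,-0.2],[0,0,0.035,0,-0.2],[0,0,0.022,0,-0.2],[0,0,0.012,0,-0.2],[0,0,0.007,0,-0.2],[0,0,0,0,-0.2],[0,0,0,0,-1],[0,0,0,0,-1],[0,0,0,0,-1],[0,0,0,0,-1]], squeeze=20)

```text
time: 9.22
position: [0.5298, 0.2006, 0.0099]
tcp_rot: [0.564, 0.826, 0.001, 0.001]
contact_force: [0.6, 0.4, 1.4]
grip_width: 0.203
grip_force: 20.0
```

servo_tool(increments=[[0,0,0,0,-1],[0,0,-0.01,0,-1],[0,0,-0.02,0,-1],[0,0,-0.03,0,-1],[0,0,0,0,-1],[0,0,0,0,-1]])

```text
time: 9.72
position: [0.5309, 0.2007, 0.0715]
tcp_rot: [0.564, 0.826, 0.002, 0.002]
contact_force: [0.7, 0.3, -1.0]
grip_width: 0.201
grip_force: 20.0
```

```bash
python3 go.py 509 393 69 93.5
```

```text
t 9.7 at [530.9 200.7  71.5] a 111.4 tool d [0.187  0.0497 0.0026] rows>= 4.8 w 18.9 j6 -0.16
yaw 0.312
```

servo_tool(increments=[[0.0374,0.0103,0,0,-1],[0.0374,0.0103,0,0,-1],[0.0374,0.0103,0,0,-1],[0.0374,0.0103,0,0,-1],[0.0374,0.0103,0,0,-1],[0,0,0,0.104,-1],[0,0,0,0.104,-1],[0,0,0,0.104,-1],[0,0,0,0,-1],[0,0,0,0,-1]])

```text
time: 10.55
position: [0.5076, 0.3927, 0.0674]
tcp_rot: [0.684, 0.729, -0.001, -0.0]
contact_force: [1.2, -0.7, -0.7]
grip_width: 0.203
grip_force: 20.0
```

```bash
python3 go.py 509 393 13 93.5
```

```text
t 10.6 at [507.6 392.7  67.4] a 93.7 tool d [0.0003 0.0015 0.0544] rows>= 0.0 w 19.0 j6 0.46
yaw 0.003
```

servo_tool(increments=[[0,0.001,0.02,0,-1],[0,0,0.018,0,-1],[0,0,0.01,0,-1],[0,0,0.006,0,-1],[0,0,0,0,-1],[0,0,0,0,-1],[0,0,0,0,-0.45],[0,0,0,0,-0.42],[0,0,0,0,-0.42],[0,0,0,0,-0.42]])

```text
time: 11.38
position: [0.5102, 0.3936, 0.0156]
tcp_rot: [0.685, 0.728, 0.001, 0.0]
contact_force: [0.2, 0.7, -0.9]
grip_width: 0.291
grip_force: 0.0
```

servo_tool(increments=[[0,0,-0.015,0,-0.42],[0,0,-0.03,0,-0.3],[0,0,-0.03,0,0],[0,0,-0.03,0,0.2],[0,0,0,0,0.2],[0,0,0,0,0.2]])

```text
time: 11.88
position: [0.5116, 0.3945, 0.1233]
tcp_rot: [0.685, 0.728, 0.003, 0.001]
contact_force: [0.5, 0.5, -0.5]
grip_width: 0.584
grip_force: 0.0
```

```bash
python3 go.py 533.2 109.5 118 90
```

```text
t 11.9 at [511.6 394.5 123.3] a 93.5 tool d [-0.2858  0.0041  0.0045] rows>= 7.1 w 54.9 j6 0.46
yaw 0.061
```

servo_tool(increments=[[-0.0355,0.0008,0,0,0.28],[-0.0355,0.0008,0,0,0.28],[-0.0355,0.0008,0,0,0.28],[-0.0355,0.0008,0,0,0.28],[-0.0355,0.0008,0,0,0.28],[-0.0355,0.0008,0,0,0.28],[-0.0355,0.0008,0,0,0.28],[-0.0355,0.0008,0,0,0.28],[0,0,0,0.06,0.28],[0,0,0,0,0.28]])

```text
time: 12.72
position: [0.5322, 0.1081, 0.1181]
tcp_rot: [0.708, 0.706, -0.001, -0.001]
contact_force: [-0.3, 0.5, 0.2]
grip_width: 0.639
grip_force: 0.0
```

servo_tool(increments=[[0,0,0,0,0.28]])

```text
time: 12.8
position: [0.5322, 0.11, 0.1185]
tcp_rot: [0.707, 0.708, -0.001, -0.001]
contact_force: [-0.3, 0.0, -0.2]
grip_width: 0.636
grip_force: 0.0
```

```bash
python3 - <<'E'
from h import *
p,d,pos,q=wshot('w4')
cv2.imwrite("pics/w4c.png",p[60:360,120:520][:,:,::-1])
E
python3 go.py 533.2 109.5 10 90
```

```text
t 12.8 at [532.4 110.6 118.7] a 90.1 tool d [-0.0012  0.0011  0.1087] rows>= 0.0 w 60.2 j6 0.04
yaw 0.003
```

View pics/w4c.png

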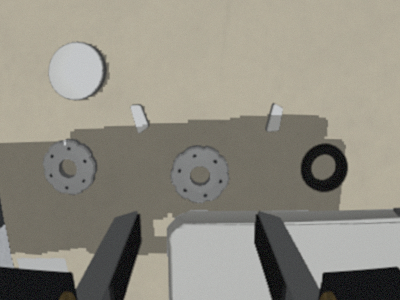

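Disc 1 is at full-image (320,234), disc 2 at (190,226), the ring at (445,227) and the lid at (197,130). The plate edge lies just below disc 1.

Run:
```python
from h import *
f=np.load("w4.npz")
print(castw([(320,234),(190,226),(445,227),(197,130)],.01,f["pos"],f["q"])*1000)
```

```text
[[533.56042425 109.49401385  10.        ]
 [427.96732341 116.04117405  10.        ]
 [635.03054824 115.65139949  10.        ]
 [438.50481677 192.74700571  10.        ]]
```

servo_tool(increments=[[-0.001,0.001,0.035,0,0.28],[0,0,0.035,0,0.28],[0,0,0.022,0,0.28],[0,0,0.011,0,0.28],[0,0,0.005,0,0.28],[0,0,0,0,0.28],[0,0,0,0,-1],[0,0,0,0,-1],[0,0,0,0,-1],[0,0,0,0,-1]])

```text
time: 13.68
position: [0.5361, 0.1095, 0.0137]
tcp_rot: [0.707, 0.707, 0.001, 0.001]
contact_force: [0.3, 0.3, 3.1]
grip_width: 0.467
grip_force: 20.0
```

servo_tool(increments=[[0,0,0,0,-1],[0,0,-0.01,0,-1],[0,0,-0.02,0,-1],[0,0,-0.03,0,-1],[0,0,0,0,-1],[0,0,0,0,-1]])

```text
time: 14.18
position: [0.5363, 0.1092, 0.0744]
tcp_rot: [0.707, 0.707, 0.002, 0.002]
contact_force: [0.2, -0.1, -1.2]
grip_width: 0.465
grip_force: 20.0
```

```bash
python3 go.py 447 389 70 3.5
```

```text
t 14.2 at [536.3 109.2  74.4] a 90.1 tool d [ 0.2799 -0.089   0.004 ] rows>= 7.3 w 43.7 j6 0.04
yaw 1.511
```

servo_tool(increments=[[0.035,-0.0108,0,0,-1],[0.035,-0.0108,0,0,-1],[0.035,-0.0108,0,0,-1],[0.035,-0.0108,0,0,-1],[0.035,-0.0108,0,0,-1],[0.035,-0.0108,0,0,-1],[0.035,-0.0108,0,0,-1],[0.035,-0.0108,0,0,-1],[0,0,0,0.116,-1],[0,0,0,0.116,-1]])

```text
time: 15.02
position: [0.4453, 0.3905, 0.0702]
tcp_rot: [0.784, 0.62, -0.002, -0.0]
contact_force: [0.2, -0.5, -1.0]
grip_width: 0.463
grip_force: 20.0
```

servo_tool(increments=[[0,0,0,0.116,-1],[0,0,0,0.116,-1],[0,0,0,0.116,-1],[0,0,0,0.116,-1],[0,0,0,0.116,-1],[0,0,0,0.116,-1],[0,0,0,0.116,-1],[0,0,0,0.116,-1],[0,0,0,0.116,-1],[0,0,0,0.116,-1]])

```text
time: 15.85
position: [0.4464, 0.3881, 0.0702]
tcp_rot: [0.996, 0.087, -0.002, 0.001]
contact_force: [0.4, -0.5, -0.7]
grip_width: 0.463
grip_force: 20.0
```

servo_tool(increments=[[0,0,0,0.116,-1],[0,0,0,0,-1],[0,0,0,0,-1]])

```text
time: 16.1
position: [0.4468, 0.3884, 0.0706]
tcp_rot: [0.999, 0.033, -0.001, 0.001]
contact_force: [0.4, 0.1, 0.1]
grip_width: 0.466
grip_force: 20.0
```

```bash
python3 - <<'E'
from h import *
p,d,pos,q=wshot('w5')
cv2.imwrite("pics/w5c.png",p[0:400,120:520][:,:,::-1])
E
python3 go.py 447 389 14.5 3.5
```

```text
t 16.1 at [447.  388.6  70.9] a 3.8 tool d [ 0.0001 -0.0005  0.0564] rows>= 0.0 w 44.1 j6 2.07
yaw 0.005
```

View pics/w5c.png

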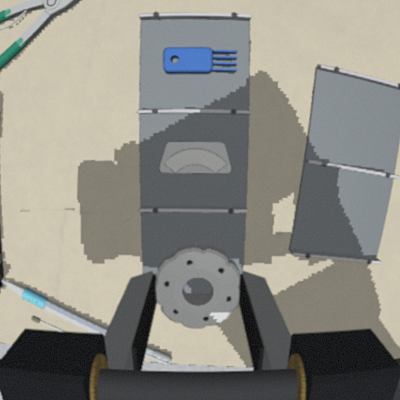

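The comb (200,60) and magnet (195,158) lie well centred in their pockets, and the disc is held level over the near pocket. I'll lower it.

servo_tool(increments=[[0,0,0.02,0,-1],[0,0,0.02,0,-1],[0,0,0.01,0,-1],[0,0,0.0065,0,-1],[0,0,0,0,-1],[0,0,0,0,-1],[0,0,0,0,0.2],[0,0,0,0,0.28],[0,0,0,0,0.28],[0,0,0,0,0.28]])

```text
time: 16.98
position: [0.448, 0.3894, 0.0159]
tcp_rot: [0.999, 0.032, 0.0, -0.0]
contact_force: [-0.6, -0.8, -0.3]
grip_width: 0.64
grip_force: 0.0
```

servo_tool(increments=[[0,0,0,0,0.28],[0,0,-0.015,0,0.28],[0,0,-0.03,0,0.28],[0,0,-0.03,0,0.28],[0,0,-0.03,0,0.28],[0,0,0,0,0.28],[0,0,0,0,0.28]])

```text
time: 17.57
position: [0.4495, 0.3903, 0.1233]
tcp_rot: [0.999, 0.032, 0.002, -0.001]
contact_force: [-1.0, 1.0, -0.1]
grip_width: 0.641
grip_force: 0.0
```

```bash
python3 go.py 427.7 115.5 118 3.8
```

```text
t 17.6 at [449.5 390.3 123.3] a 3.7 tool d [-0.0393  0.2729  0.0043] rows>= 6.8 w 60.3 j6 2.08
yaw -0.002
```

servo_tool(increments=[[-0.0047,0.034,0,0,0.28],[-0.0047,0.034,0,0,0.28],[-0.0047,0.034,0,0,0.28],[-0.0047,0.034,0,0,0.28],[-0.0047,0.034,0,0,0.28],[-0.0047,0.034,0,0,0.28],[-0.0047,0.034,0,0,0.28],[-0.0047,0.034,0,0,0.28],[0,0,0,0.11,0.24],[0,0,0,0,0.24]])

```text
time: 18.4
position: [0.426, 0.1135, 0.1188]
tcp_rot: [1.0, -0.026, -0.002, 0.0]
contact_force: [-0.2, 0.3, 0.7]
grip_width: 0.619
grip_force: 0.0
```

servo_tool(increments=[[0,0,0,0,0.24],[0,0,0,0,0.24]])

```text
time: 18.57
position: [0.4269, 0.1158, 0.1196]
tcp_rot: [1.0, -0.022, -0.001, -0.0]
contact_force: [-0.6, 0.1, -0.4]
grip_width: 0.621
grip_force: 0.0
```

```bash
python3 go.py 427.7 115.3 10 -2.5
```

```text
t 18.6 at [426.9 115.8 119.6] a -2.5 tool d [0.001  0.0005 0.1096] rows>= 0.0 w 58.4 j6 1.68
yaw 0.0
```

servo_tool(increments=[[0.001,0.0005,0.035,0,0.24],[0,0,0.035,0,0.24],[0,0,0.022,0,0.24],[0,0,0.012,0,0.24],[0,0,0.005,0,0.24],[0,0,0,0,0.24],[0,0,0,0,-1],[0,0,0,0,-1],[0,0,0,0,-1],[0,0,0,0,-1]])

```text
time: 19.4
position: [0.4297, 0.115, 0.0125]
tcp_rot: [1.0, -0.023, 0.001, -0.0]
contact_force: [0.7, 1.5, 1.2]
grip_width: 0.47
grip_force: 20.0
```

servo_tool(increments=[[0,0,0,0,-1],[0,0,-0.01,0,-1],[0,0,-0.02,0,-1],[0,0,-0.03,0,-1],[0,0,0,0,-1],[0,0,0,0,-1]])

```text
time: 19.9
position: [0.4305, 0.1148, 0.0737]
tcp_rot: [1.0, -0.023, 0.003, -0.0]
contact_force: [0.2, -0.1, -0.7]
grip_width: 0.468
grip_force: 20.0
```

```bash
python3 go.py 481.8 287 70 -2.5
```

```text
t 19.9 at [430.5 114.8  73.7] a -2.6 tool d [ 0.0433 -0.1744  0.004 ] rows>= 4.4 w 44.0 j6 1.68
yaw -0.003
```

servo_tool(increments=[[0.0092,-0.0348,0,0,-1],[0.0092,-0.0348,0,0,-1],[0.0092,-0.0348,0,0,-1],[0.0092,-0.0348,0,0,-1],[0.0092,-0.0348,0,0,-1],[0,0,0,0,-1],[0,0,0,0,-1],[0,0,0,0,-1]])

```text
time: 20.57
position: [0.481, 0.2855, 0.07]
tcp_rot: [1.0, -0.023, -0.002, 0.001]
contact_force: [0.2, -0.0, -0.2]
grip_width: 0.469
grip_force: 20.0
```

```bash
python3 - <<'E'
from h import *
p,d,pos,q=wshot('w6')
cv2.imwrite("pics/w6c.png",p[0:400,120:520][:,:,::-1])
E
python3 go.py 481.8 287 14.5 -2.5
```

```text
t 20.6 at [481.1 285.1  70.2] a -2.7 tool d [ 0.0008 -0.0021  0.0557] rows>= 0.1 w 44.2 j6 2.0
yaw -0.003
```

View pics/w6c.png

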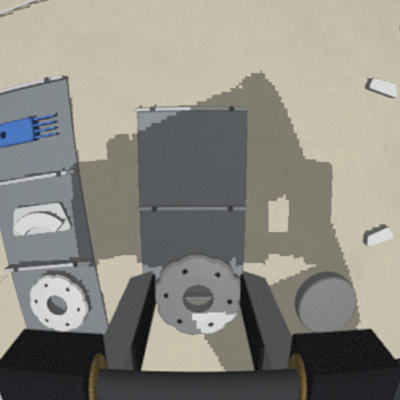

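Disc 1 (57,303) lies flat in its pocket. The held disc is square over board_two, with the mid strip at (193,209), so I'll lower it.

servo_tool(increments=[[0.0005,-0.001,0.02,0,-1],[0,0,0.02,0,-1],[0,0,0.01,0,-1],[0,0,0.006,0,-1],[0,0,0,0,-1],[0,0,0,0,-1],[0,0,0,0,0.2],[0,0,0,0,0.24],[0,0,0,0,0.24],[0,0,0,0,0.24]])

```text
time: 21.45
position: [0.4834, 0.2875, 0.0159]
tcp_rot: [1.0, -0.023, 0.0, -0.0]
contact_force: [0.2, -0.1, -0.4]
grip_width: 0.624
grip_force: 0.0
```

servo_tool(increments=[[0,0,0,0,0.24],[0,0,-0.015,0,0.24],[0,0,-0.03,0,0.24],[0,0,-0.03,0,0.24],[0,0,-0.03,0,0.24],[0,0,0,-0.115,0.2],[0,0,0,-0.115,0.2],[0,0,0,-0.115,0.2],[0,0,0,-0.115,0.2],[0,0,0,-0.115,0.2]])

```text
time: 22.28
position: [0.483, 0.2875, 0.1206]
tcp_rot: [0.964, 0.264, 0.0, -0.0]
contact_force: [-0.1, 0.2, 0.5]
grip_width: 0.599
grip_force: 0.0
```

servo_tool(increments=[[0,0,0,-0.115,0.15],[0,0,0,-0.115,0.15],[0,0,0,-0.115,0.15],[0,0,0,-0.115,0.15],[0,0,0,-0.115,0.15],[0,0,0,-0.115,0.15],[0,0,0,-0.115,0.15],[0,0,0,-0.115,0.15],[0,0,0,-0.115,0.15],[0,0,0,0,0.15]])

```text
time: 23.12
position: [0.4829, 0.2875, 0.1204]
tcp_rot: [0.709, 0.705, -0.0, -0.0]
contact_force: [0.2, -0.7, 0.4]
grip_width: 0.576
grip_force: 0.0
```

```bash
python3 go.py 635 115.3 118 90
```

```text
t 23.1 at [482.9 287.5 120.4] a 89.7 tool d [-0.1714  0.1529  0.0024] rows>= 5.7 w 54.1 j6 0.39
yaw -0.005
```

servo_tool(increments=[[-0.0286,0.0255,0,0,0.12],[-0.0286,0.0255,0,0,0.12],[-0.0286,0.0255,0,0,0.12],[-0.0286,0.0255,0,0,0.12],[-0.0286,0.0255,0,0,0.12],[-0.0286,0.0255,0,0,0.12],[0,0,0,0,0.12],[0,0,0,0,0.12],[0,0,0,0,0.12]])

```text
time: 23.87
position: [0.6343, 0.1149, 0.12]
tcp_rot: [0.71, 0.704, -0.0, -0.001]
contact_force: [-0.8, -0.7, 0.4]
grip_width: 0.56
grip_force: 0.0
```

```bash
python3 - <<'E'
from h import *
p,d,pos,q=wshot('w7')
m=(cv2.cvtColor(p,cv2.COLOR_RGB2HSV)[...,2]<45).astype(np.uint8)[:,270:370]
n,l,s,c=cv2.connectedComponentsWithStats(m)
for i in range(1,n):
    if s[i,4]>150:
        x=270+s[i,0]+s[i,2]/2;y=s[i,1]+s[i,3]/2;print(s[i],(castw([(x,y)],.011,pos,q)*1000).round(1))
E
python3 go.py 635 115.3 10 90
```

```text
[  26  208   49   49 1238] [[636.2 115.5  11. ]]
[  0 371 100  11 634] [[634.9 -24.   11. ]]
[   0  451  100   29 2765] [[ 634.2 -159.6   11. ]]
t 23.9 at [633.9 115.6 120.1] a 89.6 tool d [-0.0003  0.0012  0.1101] rows>= 0.0 w 52.9 j6 0.05
yaw -0.008
```

servo_tool(increments=[[0,0.0015,0.035,0,0.12],[0,0,0.035,0,0.12],[0,0,0.022,0,0.12],[0,0,0.012,0,0.12],[0,0,0.005,0,0.12],[0,0,0,0,0.12],[0,0,0,0,-1],[0,0,0,0,-1],[0,0,0,0,-1],[0,0,0,0,-1]], squeeze=12)

```text
time: 24.75
position: [0.6381, 0.115, 0.0137]
tcp_rot: [0.71, 0.705, 0.002, 0.001]
contact_force: [-1.2, 1.5, 4.4]
grip_width: 0.399
grip_force: 12.0
```

servo_tool(increments=[[0,0,0,0,-1],[0,0,-0.01,0,-1],[0,0,-0.02,0,-1],[0,0,-0.03,0,-1],[0,0,0,0,-1],[0,0,0,0,-1]])

```text
time: 25.25
position: [0.6384, 0.1146, 0.0742]
tcp_rot: [0.71, 0.705, 0.002, 0.002]
contact_force: [0.6, -0.0, -0.1]
grip_width: 0.4
grip_force: 12.0
```

```bash
python3 go.py 544.2 284.5 70 -2.5
```

```text
t 25.2 at [638.4 114.6  74.2] a 89.6 tool d [ 0.1692 -0.0954  0.0037] rows>= 4.8 w 37.6 j6 0.05
yaw 1.607
```

servo_tool(increments=[[0.0337,-0.0185,0,0,-1],[0.0337,-0.0185,0,0,-1],[0.0337,-0.0185,0,0,-1],[0.0337,-0.0185,0,0,-1],[0.0337,-0.0185,0,0,-1],[0,0,0,0.1148,-1],[0,0,0,0.1148,-1],[0,0,0,0.1148,-1],[0,0,0,0.1148,-1],[0,0,0,0.1148,-1]])

```text
time: 26.08
position: [0.5434, 0.2835, 0.0695]
tcp_rot: [0.881, 0.473, -0.002, -0.0]
contact_force: [-0.2, 0.2, 0.3]
grip_width: 0.399
grip_force: 12.0
```

servo_tool(increments=[[0,0,0,0.1148,-1],[0,0,0,0.1148,-1],[0,0,0,0.1148,-1],[0,0,0,0.1148,-1],[0,0,0,0.1148,-1],[0,0,0,0.1148,-1],[0,0,0,0.1148,-1],[0,0,0,0.1148,-1],[0,0,0,0.1148,-1],[0,0,0,0,-1]])

```text
time: 26.92
position: [0.5436, 0.2832, 0.0696]
tcp_rot: [1.0, -0.023, -0.002, 0.001]
contact_force: [0.2, 0.6, 0.4]
grip_width: 0.399
grip_force: 12.0
```

servo_tool(increments=[[0,0,0,0,-1],[0,0,0,0,-1]])

```text
time: 27.08
position: [0.5443, 0.2836, 0.0705]
tcp_rot: [1.0, -0.021, -0.001, 0.0]
contact_force: [-0.4, 1.2, 0.2]
grip_width: 0.399
grip_force: 12.0
```

```bash
python3 - <<'E'
from h import *
p,d,pos,q=wshot('w8')
cv2.imwrite("pics/w8c.png",p[0:400,120:520][:,:,::-1])
E
python3 go.py 544.2 284.5 14.5 -2.5
```

```text
t 27.1 at [544.6 283.6  70.7] a -2.4 tool d [-0.0003 -0.0009  0.0562] rows>= 0.0 w 37.5 j6 1.95
yaw 0.002
```

View pics/w8c.png

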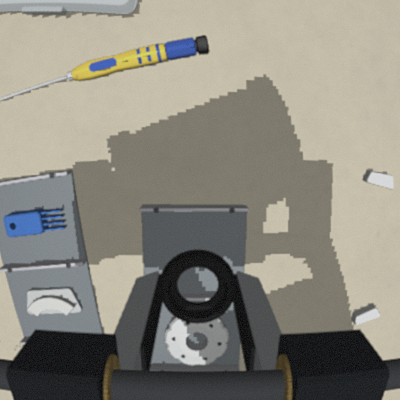

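The ring is held over the far pocket, whose far strip is at (194,209), the same geometry as before. I'll lower it.

servo_tool(increments=[[0,-0.001,0.02,0,-1],[0,0,0.02,0,-1],[0,0,0.01,0,-1],[0,0,0.0063,0,-1],[0,0,0,0,-1],[0,0,0,0,-1],[0,0,0,0,0.1],[0,0,0,0,0.15],[0,0,0,0,0.15],[0,0,0,0,0.15]])

```text
time: 27.97
position: [0.5454, 0.285, 0.0156]
tcp_rot: [1.0, -0.022, 0.0, -0.0]
contact_force: [-0.0, 0.8, -0.2]
grip_width: 0.574
grip_force: 0.0
```

servo_tool(increments=[[0,0,0,0,0.15],[0,0,-0.015,0,0.15],[0,0,-0.03,0,0.15],[0,0,-0.04,0,0.15],[0,0,-0.04,0,0.15],[-0.03,0,-0.02,0,0.15],[-0.03,0,0,0,0.15],[-0.03,0,0,0,0.15],[0,0,0,0,0.15],[0,0,0,0,0.15]])

```text
time: 28.8
position: [0.4538, 0.2889, 0.1603]
tcp_rot: [1.0, -0.021, 0.0, 0.0]
contact_force: [0.8, 0.1, 0.0]
grip_width: 0.573
grip_force: 0.0
```

Run:
```python
from h import *
p,d,pos,q=wshot('w9');print(pos)
cv2.imwrite("pics/w9c.png",p[0:400,60:560][:,:,::-1])
```

```text
[0.45377833 0.28890531 0.16029339]
```

View pics/w9c.png

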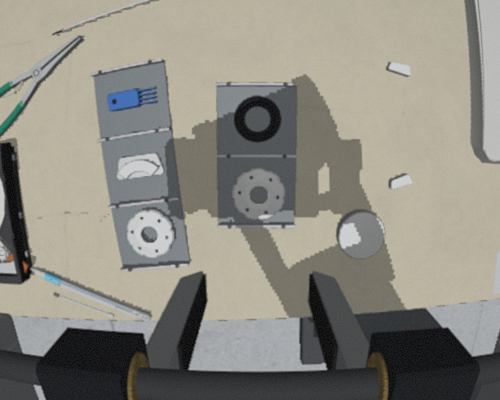

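All five parts lie flat and centred: comb (133,98), magnet (140,166), disc (150,233), ring (257,119) and disc (259,194). The lid (361,233) is untouched and the robot is clear.

```bash
python3 -c "
from workcell import workorder
print(workorder.close_job())"
```

```text
the job is handed in; nothing more can be done
None
```

The job is handed in at about 29 s: both kits are made up, each part flat and centred in its own pocket in the last picture, and the lid was left where it stood. The hand-in returned no verdict.

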